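# Register a wood block in a hold-down jig and fit the hold-down plate

### The job

Put the loose oak block flat on the jig board with its long side along the long aluminium fence, and push it fully home so that it bears on both the fence and the short end stop. Then lift the red hold-down plate by its black rib and lower it, level, over the steel post until it sits flat on the post's collar and the block, its arm lying squarely across the block; don't let it drop down the post, keep the block home against its stops, and leave the other things on the bench where they are.

Things in the scene. Friction and masses are not known exactly. Their poses are not given: they have to be found in the camera images.
- block_centre (a point): Centre of the loose light oak block, 45 x 110 x 28 mm (x, y, z; lies flat, under 0.11 kg); its y axis runs along its length, z up. The two ends are alike.
- nest (a point): Where the block's centre must come to be: a point of the fixed jig, 14 mm above its board, with the jig's axes. The fence (16 mm high, 16 mm thick) has its face at x = +22.5 mm of this point, from y = -70 to +70 mm; the end stop (same section) has its face at y = +55 mm, from x = -27.5 to +18.5 mm. So the block comes home when pushed to +x and to +y.
- collar_top (a point): Point of the same fixed jig on the axis of its vertical steel post, level with the top of the dark collar (32 mm diameter) round the post's foot, 87.5 mm from the nest in +x; jig's axes. The collar top is 28 mm above the board, level with the top of a block lying in the jig. The post is 14 mm in diameter and rises 64 mm above this point; its last 12 mm taper to 5 mm.
- plate_bore (a point): Lower end of the bore of the red hold-down plate, on the bore's axis, level with the plate's flat underside. The bore is 16.5 mm in diameter, 24 mm deep, right through the thick hub; plate's axes (x from the arm's end towards the hub, z up).
- plate_rib (a point): Grip point on the plate's black upright rib, 36 mm above the underside; the bore lies 55 mm from it in +x. The rib is 60 mm long in x, 16 mm thick in y, and stands from 12 mm (top of the arm) to 54 mm above the underside. When fitted, the plate's x points as the jig's x.
- masking_tape: Bystander: roll of cream masking tape lying flat, 104 mm across, 25 mm high, origin at its underside. Leave it there.
- screw_tin: Bystander: standing food tin, 76 mm across, 58 mm high, origin at its underside. Leave it there.
- jig: The fixed jig, screwed to the bench: a plywood board 215 x 180 x 18 mm carrying a long aluminium fence on its far side, a short end stop at the left and a steel post behind the fence. Origin on the bench under the board, 2.5 mm from the nest in +x; x points away from the robot (turned up to 0.25 rad), y along the fence, z up. The board reaches from -110 to +105 mm in x.
- plate: The loose red hold-down plate, 160 x 60 x 54 mm in all, about 0.35 kg, balanced near its rib; origin in the middle of its flat underside, 36 mm below the rib's grip point, same axes. The arm, 12 mm thick, runs to 80 mm in -x; the hub, 24 mm high, from 30 to 80 mm in +x.
- block: The oak block; origin at the centre of its underside, 14 mm below its centre, same axes.

How it is judged (in metres and radians):
On the way, in this order (a step that is already met when the one before it is completed fails the run):
1. the block lies flat in the jig, home against fence and end stop (x of block_centre in the frame of nest between -0.0025 and 0.0025 m and y of block_centre in the frame of nest between -0.0025 and 0.0025 m and z of block_centre in the frame of nest between -0.004 and 0.004 m and angle between the y axis of block_centre and the y axis of nest, either way round below 0.025 rad), for 0.2 s.
2. the hold-down plate sits on the collar and the block (distance between plate_bore and collar_top below 0.004 m and angle between plate_rib's own z axis and vertical below 0.04 rad and angle between the x axis of plate_rib and the x axis of nest, either way round below 0.15 rad and x of plate_rib in the frame of nest below 0.05 m), for 0.2 s.
At the end, for the whole second after the job is handed in: Block flat in the jig, within 2.5 mm of touching fence and end stop, parallel within 0.025 rad; plate over the post, its bore end within 4 mm of the collar top, level within 0.04 rad, its arm across the block within 0.15 rad of the jig's x; both released and at rest (all of step 1 and all of step 2 and linear speed of each of plate, block below 0.01 m/s).
It fails at once if the plate drops down the post (faster than 0.4 m/s with the post in its bore) (horizontal distance between plate_bore and collar_top below 0.008 m and z of plate_bore in the frame of collar_top below 0.064 m and linear speed of plate above 0.4 m/s).
It fails at once if the masking tape is moved more than 30 mm (distance of masking_tape from where it was at the start of the episode above 0.03 m).
It fails at once if the screw tin is moved more than 30 mm (distance of screw_tin from where it was at the start of the episode above 0.03 m).
It also fails if it takes over 72 s, if anything falls off the work surface, if the arm or the gripper's body presses on something with over 40 N, if the wrist force passes 120 N, or if a joint passes its speed limit or range.

### The arm

A 6-joint arm with a two-finger parallel gripper is mounted at the origin on a cart in front of the work surface, level with it; the furniture and walls round the work are solid. World frame = base frame: x ahead of the robot, y to its left, z up, the work surface at z = 0. Lengths are in mm, angles in rad, forces in N, time in s.
With the tool pointing down it reaches from about 350 to 875 mm from the base axis. Payload 4.2 kg.
Tool frame: the origin (TCP) lies on the centre line of the jaws, within the pads' length; the fingertips stand 14 mm ahead of it and the grasp point (between the pads) lies 5 mm behind it (bot.finger_overhang is the distance from the TCP to the fingertips, in mm); z points along the fingers, y is the line along which they close (so a half turn about z gives the same grasp; the last joint's range is limited). The gripper opens to 87 mm and grips with 3 to 60 N. Pads are 19 mm wide; open, the fingers measure 117 mm over their backs; the gripper's body (75 mm by 190 mm) begins 51 mm behind the grasp point.
Start: joints at [-0.89, 0.385, 0.008, 0, -1.194, -0.259], TCP at [255.89, -570.193, 236.55] pointing down, gripper open.
Joint ranges: [-3.14, 3.14], [-1.21, 2.06], [-1.07, 1.41], [-3.16, 2.05], [-2.99, -0.16], [-3.1, 3.1]. Speed limits (rad/s): [2.79, 2.79, 3.14, 3.14, 3.14, 3.14].

### API

Orientations are given as a rotation vector (axis times angle).
In Python, from plant import bot gives the robot as it stands.
- The arm moves only by the tool step_arm, never from a script. Its argument "targets" is a list of rows, each a list of 7 numbers: the opening, from -1 (shut) to 1 (fully open), then the shift along the tool's x, y, z scaled (see below), then the turn, a rotation vector about the tool's x, y, z scaled (see below). In form: [[gripper, tx, ty, tz, rx, ry, rz], ...]. A call has exactly 10 rows; each row is the pose to reach, as a shift and turn from the pose commanded when the call began, along the tool's axes at that moment, turning the shorter way round; what a row does not reach only later rows make up. The controller multiplies each number of a shift by 20 cm and each number of a turn by 180 degrees. A row lasts 1/10 s, in which the tool goes at most 50 mm and 8.59 degrees, less where a joint would pass 70% of its speed; a pose out of reach is approached as far as the arm can. A call with a number of a shift or a turn outside -1 to 1 is refused whole. A call with a gripper value outside its range is refused whole. The fingers move at their own pace and stop on an object; "force" is the grip in N (left out, the last holds). Time passes only in rows, so rows that repeat a pose let the fingers close, or fill a call up. It gives the time, the measured TCP pose, the force, the opening and the grip force at its end, in the units of the state.
- bot.observe(): the state, without advancing time (a new reading comes with each control period).
- bot.get_image(name): name is "scene" or "top" or "wrist"; returns the picture (400x640x3 uint8, red, green, blue); there is no depth.
- bot.get_calibration(name): a dict with "camera_matrix" (3x3 intrinsics, pixels), "rvec" (rotation vector, rad) and "tvec" (3), from world to camera coordinates, as OpenCV has them. Camera axes: x right, y down, z forward; pixel columns grow to the right and rows downward; lengths in mm; the calibration is good to about 2 mm. A picture is of the moment at which its call begins: read the wrist's pose just before it. get_calibration takes no time and is no camera call; for the wrist camera it gives the pose at the moment of the call.
- bot.sign_off(): hands the job in; it is judged then, once.
The state is a dict: "t": time; "joint_pos": joint angles; "qd": joint speeds; "tau": joint torques, N m; "tcp_pos": TCP position; "tcp_rot": TCP orientation; "wrist_force": force on the tool from outside, world axes, zero at the start; "wrist_torque": the same for the moment, N m; "gripper_width": finger opening in mm; "gripper_force": force on a finger pad.
Only numpy, scipy, OpenCV 4.12 (cv2) and the standard library are available. Lean on these libraries where they do the work, as an engineer would, in place of code of your own. Each camera call takes 0.05 s, during which the arm holds its last target. There are 200 camera calls.

## Working session

There is one attempt and no reset: what is moved stays moved. The work goes in short steps, Python scripts to look and compute and a tool call to move; the robot and the scene stay as the last step left them, time stands still between calls to the robot, and variables do not carry over. Pictures are saved under pics/ and viewed, at most 10 in all, crops included, and the job is handed in when it is done.

Besides the shell and the picture viewer there is one more tool, called after "Call:" as a command line: name --pt "numbers of a row" for each row, then --argument value for the rest. step_arm: Moves the arm, as the interface text tells. Its arguments: {"type":"object","properties":{"targets":{"type":"array","items":{"type":"array","items":{"type":"number","minimum":-1,"maximum":1}}},"force":{"type":"number"}},"required":["targets"]}

```bash
mkdir -p pics
python3 - <<'E'
from plant import bot
import cv2,numpy as np
o=bot.observe();print({k:np.round(v,3) for k,v in o.items()})
a=bot.get_image("scene");b=bot.get_image("top")
np.save("scene0.npy",a);np.save("top0.npy",b)
cv2.imwrite("pics/scene.png",a[:,:,::-1]);cv2.imwrite("pics/top.png",b[:,:,::-1])
for n in("scene","top"):print({k:np.round(v,3).tolist() for k,v in bot.get_calibration(n).items()})
E
```

```text
{'t': np.float64(0.0), 'joint_pos': array([-8.900e-01,  3.860e-01,  7.000e-03, -1.000e-03, -1.194e+00,
       -2.590e-01]), 'qd': array([ 0.002,  0.001,  0.   ,  0.001,  0.002, -0.001]), 'tau': array([ 1.0000e-03, -3.9067e+01,  1.8741e+01,  4.2200e+00,  1.1000e-02,
       -0.0000e+00]), 'tcp_pos': array([ 255.661, -569.679,  235.463]), 'tcp_rot': array([ 6.570e-01, -3.072e+00, -3.000e-03]), 'wrist_force': array([ 0.054, -0.239,  0.3  ]), 'wrist_torque': array([-0.012, -0.004, -0.028]), 'gripper_force': np.float64(0.0), 'gripper_width': np.float64(87.215)}
{'camera_matrix': [[419.597, 0.0, 322.597], [0.0, 419.597, 206.69], [0.0, 0.0, 1.0]], 'rvec': [0.831, -2.354, 1.325], 'tvec': [417.256, 217.978, 1071.659]}
{'camera_matrix': [[393.626, 0.0, 316.709], [0.0, 393.626, 189.772], [0.0, 0.0, 1.0]], 'rvec': [2.151, -2.189, 0.153], 'tvec': [7.216, 546.446, 1068.624]}
```

View pics/top.png

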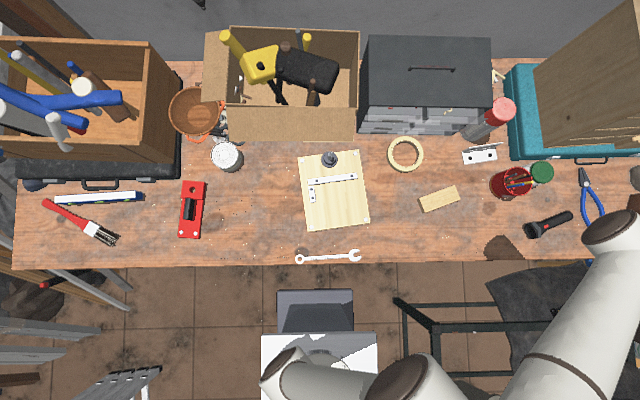

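View pics/scene.png

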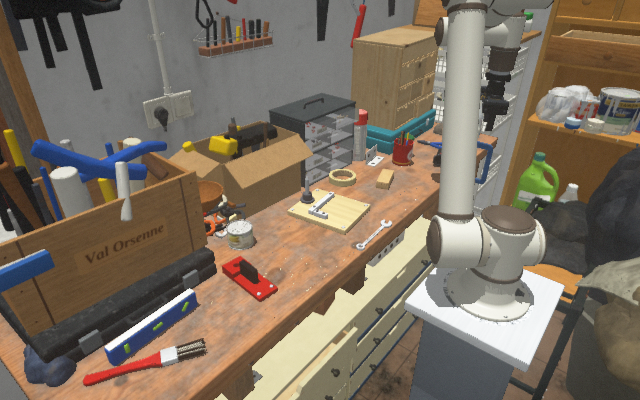

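```bash
cat > h.py <<'E'
from plant import bot
import cv2,numpy as np
from scipy.spatial.transform import Rotation as R
def cal(n):
    c=bot.get_calibration(n);return np.array(c["camera_matrix"]),cv2.Rodrigues(np.array(c["rvec"],float))[0],np.array(c["tvec"],float).ravel()
def p2w(c,u,v,z):
    K,M,t=c;d=M.T@np.linalg.solve(K,[u,v,1]);o=-M.T@t;return o+d*(z-o[2])/d[2]
def w2p(c,p):
    K,M,t=c;q=K@(M@np.array(p,float)+t);return q[:2]/q[2]
def tool(dw,rotw=None):
    "commanded-row numbers for a world shift (mm), from measured tool rotation"
    r=R.from_rotvec(bot.observe()["tcp_rot"]);return np.round(r.inv().apply(dw)/200,4)
E
python3 - <<'E'
from h import *
b=np.load("top0.npy")
cv2.imwrite("pics/topc.png",cv2.resize(b[135:255,170:490],None,fx=2.5,fy=2.5,interpolation=cv2.INTER_CUBIC)[:,:,::-1])
c=cal("top")
for n,u,v,z in [("bd",299,157,18),("bd",365,150,18),("bd",369,222,18),("bd",306,231,18),("post",329,158,60),("fenceL",309,187,34),("fenceR",357,177,34),("block",439,199,28),("plateTop",192,181,24),("plateBot",190,237,12),("rib",189,208,54)]:
    print(n,np.round(p2w(c,u,v,z)))
hsv=cv2.cvtColor(b,cv2.COLOR_RGB2HSV)
E
```

```text
bd [643.  46.  18.]
bd [ 661. -144.   18.]
bd [ 454. -148.   18.]
bd [433.  29.  18.]
post [631. -37.  60.]
fenceL [554.  19.  34.]
fenceR [ 581. -116.   34.]
block [ 515. -347.   28.]
plateTop [578. 347.  24.]
plateBot [422. 353.  12.]
rib [500. 345.  54.]
```

View pics/topc.png

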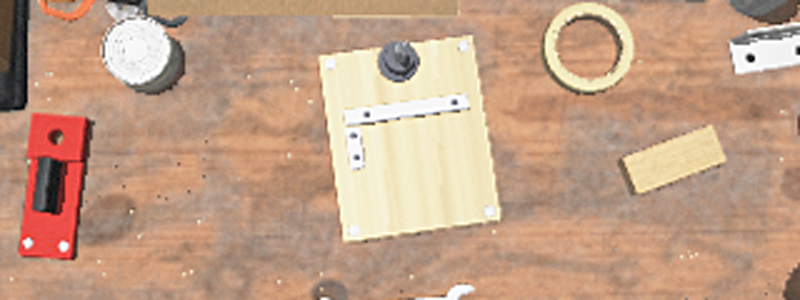

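Run:
```python
from h import *
c=cal("top")
f=lambda u,v,z:p2w(c,170+(u+.5)/2.5-.5,135+(v+.5)/2.5-.5,z)
def fit(model,px,z):
    W=np.array([f(*p,z)[:2] for p in px]);m=np.array(model,float)
    a=m-m.mean(0);b=W-W.mean(0);th=np.arctan2((a[:,0]*b[:,1]-a[:,1]*b[:,0]).sum(),(a*b).sum())
    Rm=np.array([[np.cos(th),-np.sin(th)],[np.sin(th),np.cos(th)]]);t=W.mean(0)-Rm@m.mean(0)
    print("yaw",th.round(3),"org",t.round(1),"res",(W-m@Rm.T-t).round(1).tolist());return Rm,t
Rm,t=fit([(105,90),(105,-90),(-110,-90),(-110,90)],[(319,56),(471,36),(499,220),(343,241)],18)
print("nest",Rm@[-2.5,0]+t,"post",Rm@[85,0]+t)
fit([(22.5,55),(22.5,-55),(-22.5,-55),(-22.5,55)],[(622,159),(713,125),(726,158),(635,188)],28)
fit([(80,30),(80,-30)],[(33,114),(92,118)],24)
fit([(-80,30),(-80,-30)],[(18,256),(76,259)],12)
print(f(56,137,24),f(52,157,54),f(40,211,54),"post",f(403,50,92),"tin",f(137,48,58),"tape",f(588,47,25))
```

```text
yaw 0.116 org [550.5 -48.4] res [[-1.2, -2.1], [-1.1, 1.7], [0.9, 1.6], [1.4, -1.3]]
nest [547.99513687 -48.68284796] post [634.90518423 -38.53919633]
yaw 0.32 org [ 519.  -347.9] res [[-4.8, -0.1], [-2.5, -1.3], [2.4, 0.3], [4.9, 1.0]]
yaw -0.084 org [497.8 346.4] res [[0.3, 3.1], [-0.3, -3.1]]
yaw -0.07 org [499.9 351.8] res [[0.2, 2.3], [-0.2, -2.3]]
[553.90938221 346.45923701  24.        ] [528.32972151 341.55991013  54.        ] [469.93950987 353.31222603  54.        ] post [633.26047239 -40.67046113  92.        ] tin [646.81267067 249.84799006  58.        ] tape [ 647.78721291 -256.7915021    25.        ]
```

```bash
cat >> h.py <<'E'
def plan(x,y,z,yaw):
    "row numbers to bring TCP to world x,y,z, tool down, tool y axis along yaw (mod pi)"
    o=bot.observe();r=R.from_rotvec(o["tcp_rot"]);best=None
    for k in(0,np.pi):
        a=yaw+k;Y=np.array([np.cos(a),np.sin(a),0]);Z=np.array([0,0,-1.]);X=np.cross(Y,Z)
        q=(r.inv()*R.from_matrix(np.c_[X,Y,Z])).as_rotvec()
        if best is None or np.linalg.norm(q)<np.linalg.norm(best):best=q
    s=r.inv().apply(np.array([x,y,z])-o["tcp_pos"])/200
    print("t",round(float(o["t"]),2),"tcp",np.round(o["tcp_pos"],1),"j6",np.round(o["joint_pos"][5],2),"shift",s.round(4).tolist(),"turn",(best/np.pi).round(4).tolist())
def shot(n,name):
    c=cal(n);a=bot.get_image(n);np.savez(name+".npz",a=a,K=c[0],M=c[1],t=c[2]);cv2.imwrite("pics/"+name+".png",a[:,:,::-1])
def load(name):
    d=np.load(name+".npz");return d["a"],(d["K"],d["M"],d["t"])
def fit(model,W):
    W=np.array(W)[:,:2];m=np.array(model,float)
    a=m-m.mean(0);b=W-W.mean(0);th=np.arctan2((a[:,0]*b[:,1]-a[:,1]*b[:,0]).sum(),(a*b).sum())
    Rm=np.array([[np.cos(th),-np.sin(th)],[np.sin(th),np.cos(th)]]);t=W.mean(0)-Rm@m.mean(0)
    print("yaw",th.round(3),"org",t.round(1),"res",(W-m@Rm.T-t).round(1).tolist());return th,t
E
python3 -c "
from h import *
plan(517,-347,200,.32)"
```

```text
t 0.1 tcp [ 255.7 -569.7  235.6] j6 -0.26 shift [-1.6479, 0.4812, 0.1787] turn [0.0005, 0.0004, -0.4676]
```

Call:
step_arm --pt "1 -0.2 0.06 0 0 0 -0.05" --pt "1 -0.4 0.12 0 0 0 -0.1" --pt "1 -0.6 0.18 0 0 0 -0.15" --pt "1 -0.8 0.24 0.02 0 0 -0.2" --pt "1 -0.95 0.28 0.04 0 0 -0.25" --pt "1 -0.95 0.28 0.06 0 0 -0.3" --pt "1 -0.95 0.28 0.08 0 0 -0.35" --pt "1 -0.95 0.28 0.1 0 0 -0.4" --pt "1 -0.95 0.28 0.1 0 0 -0.44" --pt "1 -0.95 0.28 0.1 0 0 -0.468"

```text
t: 1.1
tcp_pos: [406.1, -440.9, 215.7]
tcp_rot: [-2.553, 1.83, 0.003]
wrist_force: [0.2, 1.1, -0.2]
gripper_width: 86.9
gripper_force: 0.0
```

```bash
python3 -c "
from h import *
plan(517,-347,200,.32)"
```

```text
t 1.1 tcp [ 406.1 -440.9  215.7] j6 0.88 shift [-0.2667, -0.6761, 0.0785] turn [0.0003, 0.0005, 0.0022]
```

Call:
step_arm --pt "1 -0.08 -0.2 0.02 0 0 0" --pt "1 -0.16 -0.4 0.05 0 0 0" --pt "1 -0.24 -0.6 0.078 0 0 0.002" --pt "1 -0.267 -0.676 0.078 0 0 0.002" --pt "1 -0.267 -0.676 0.078 0 0 0.002" --pt "1 -0.267 -0.676 0.078 0 0 0.002" --pt "1 -0.267 -0.676 0.078 0 0 0.002" --pt "1 -0.267 -0.676 0.078 0 0 0.002" --pt "1 -0.267 -0.676 0.078 0 0 0.002" --pt "1 -0.267 -0.676 0.078 0 0 0.002"

```text
t: 2.1
tcp_pos: [517.3, -348.5, 201.2]
tcp_rot: [-2.541, 1.847, -0.0]
wrist_force: [0.9, -0.1, -0.2]
gripper_width: 87.1
gripper_force: 0.0
```

```bash
python3 -c "
from h import *
plan(517,-347,55,.32)
shot('wrist','w1')"
```

```text
t 2.1 tcp [ 517.3 -348.5  201.2] j6 0.65 shift [-0.0076, -0.0007, 0.7308] turn [-0.0001, -0.0001, -0.0019]
```

View pics/w1.png

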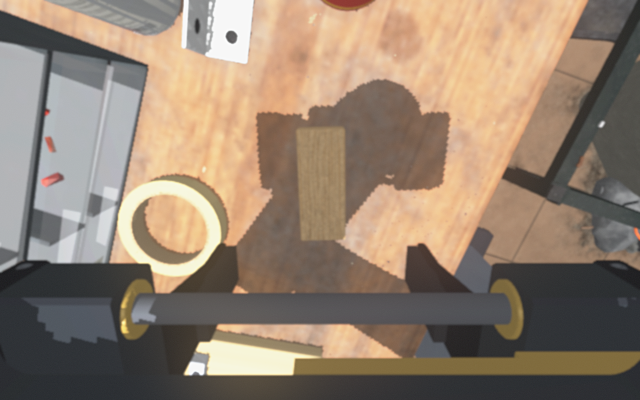

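```bash
python3 -c "
from h import *
a,c=load('w1')
W=[p2w(c,u,v,28) for u,v in [(297,127),(344,127),(345.5,239),(299,241)]]
print(np.round(W,1)); W=np.array(W)
d=[np.linalg.norm(W[i]-W[(i+1)%4]) for i in range(4)];print(d)
fit([(22.5,-55),(-22.5,-55),(-22.5,55),(22.5,55)],W)
print(w2p(c,bot.observe()['tcp_pos']))
"
```

```text
[[ 555.3 -395.6   28. ]
 [ 514.7 -408.8   28. ]
 [ 477.3 -305.5   28. ]
 [ 521.  -289.    28. ]]
[np.float64(42.674342007607194), np.float64(109.91085215495295), np.float64(46.678576215009116), np.float64(112.03957082476104)]
yaw 0.331 org [ 517.1 -349.7] res [[-0.9, -1.2], [1.1, 0.2], [-0.6, -0.5], [0.5, 1.4]]
[319.77094797 277.79077236]
```

```bash
python3 -c "
from h import *
plan(517.2,-349.7,32,.331)"
```

```text
t 2.15 tcp [ 517.4 -348.4  201.1] j6 0.65 shift [0.006, 0.003, 0.8455] turn [-0.0, -0.0, -0.0053]
```

Call:
step_arm --pt "1 0.006 0.003 0.2 0 0 -0.005" --pt "1 0.006 0.003 0.4 0 0 -0.005" --pt "1 0.006 0.003 0.6 0 0 -0.005" --pt "1 0.006 0.003 0.75 0 0 -0.005" --pt "1 0.006 0.003 0.82 0 0 -0.005" --pt "1 0.006 0.003 0.845 0 0 -0.005" --pt "1 0.006 0.003 0.845 0 0 -0.005" --pt "-1 0.006 0.003 0.845 0 0 -0.005" --pt "-1 0.006 0.003 0.845 0 0 -0.005" --pt "-1 0.006 0.003 0.845 0 0 -0.005" --force 15

```text
t: 3.15
tcp_pos: [518.2, -349.6, 33.3]
tcp_rot: [-2.556, 1.825, -0.004]
wrist_force: [-0.2, -0.8, -0.1]
gripper_width: 70.6
gripper_force: 0.0
```

Call:
step_arm --pt "-1 0 0 0 0 0 0" --pt "-1 0 0 0 0 0 0" --pt "-1 0 0 0 0 0 0" --pt "-1 0 0 0 0 0 0" --pt "-1 0 0 -0.05 0 0 0" --pt "-1 0 0 -0.1 0 0 0" --pt "-1 0 0 -0.2 0 0 0" --pt "-1 0 0 -0.3 0 0 0" --pt "-1 0 0 -0.4 0 0 0" --pt "-1 0 0 -0.4 0 0 0"

```text
t: 4.15
tcp_pos: [519.7, -350.3, 116.3]
tcp_rot: [-2.556, 1.824, -0.013]
wrist_force: [-0.6, 0.2, 0.4]
gripper_width: 44.7
gripper_force: 15.0
```

```bash
python3 -c "
from h import *
print(bot.observe()['gripper_width'])
plan(541,-55,112,.116)"
```

```text
44.657173241960166
t 4.15 tcp [ 519.7 -350.3  116.3] j6 0.67 shift [-1.3618, -0.5812, 0.017] turn [-0.002, -0.0016, 0.0686]
```

Call:
step_arm --pt "-1 -0.08 -0.02 -0.03 0 0 0" --pt "-1 -0.2 -0.08 -0.06 0 0 0" --pt "-1 -0.35 -0.14 -0.1 0 0 0.01" --pt "-1 -0.5 -0.2 -0.2 0 0 0.02" --pt "-1 -0.65 -0.26 -0.3 0 0 0.03" --pt "-1 -0.8 -0.32 -0.4 0 0 0.04" --pt "-1 -0.9 -0.37 -0.45 0 0 0.06" --pt "-1 -0.96 -0.41 -0.45 0 0 0.068" --pt "-1 -0.98 -0.43 -0.45 0 0 0.068" --pt "-1 -0.98 -0.43 -0.45 0 0 0.068"

```text
t: 5.15
tcp_pos: [534.8, -135.1, 201.3]
tcp_rot: [2.349, -2.085, -0.002]
wrist_force: [-0.1, -0.0, -0.3]
gripper_width: 44.8
gripper_force: 15.0
```

```bash
python3 -c "
from h import *
plan(550,0,205,.116)"
```

```text
t 5.15 tcp [ 534.8 -135.1  201.3] j6 0.07 shift [-0.6618, -0.1554, -0.0184] turn [0.0004, 0.0001, 0.001]
```

Call:
step_arm --pt "-1 -0.06 -0.01 0 0 0 0" --pt "-1 -0.18 -0.04 0 0 0 0" --pt "-1 -0.34 -0.08 -0.01 0 0 0" --pt "-1 -0.5 -0.12 -0.02 0 0 0" --pt "-1 -0.6 -0.14 -0.02 0 0 0" --pt "-1 -0.66 -0.155 -0.02 0 0 0" --pt "-1 -0.66 -0.155 -0.02 0 0 0" --pt "-1 -0.66 -0.155 -0.02 0 0 0" --pt "-1 -0.66 -0.155 -0.02 0 0 0" --pt "-1 -0.66 -0.155 -0.02 0 0 0"

```text
t: 6.15
tcp_pos: [550.4, -2.2, 205.9]
tcp_rot: [2.346, -2.089, -0.0]
wrist_force: [0.6, 0.4, -0.2]
gripper_width: 44.9
gripper_force: 15.0
```

```bash
python3 -c "
from h import *
shot('wrist','w2')
plan(541,-55,112,.116)"
```

```text
t 6.2 tcp [550.5  -2.1 205.9] j6 -0.17 shift [0.2572, 0.0775, 0.4696] turn [0.0001, -0.0, -0.0001]
```

View pics/w2.png

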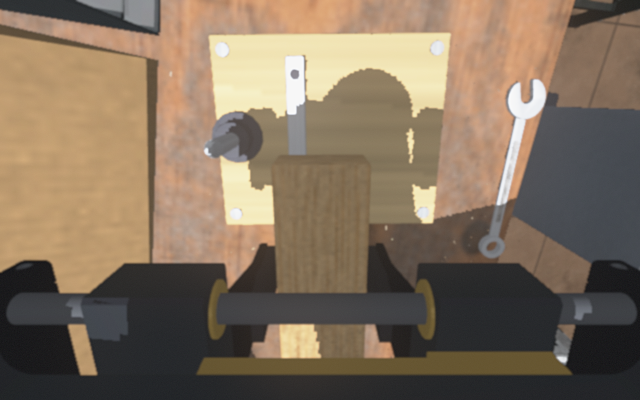

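```bash
python3 -c "
from h import *
a,c=load('w2')
W=[p2w(c,u,v,18) for u,v in [(209,36),(450,33),(436,223),(226,224)]]
th,t=fit([(105,-90),(-110,-90),(-110,90),(105,90)],W)
Rm=R.from_euler('z',th).as_matrix()[:2,:2]
J=lambda p:(Rm.T@(np.array(p[:2])-t)).round(1)
print('nest',Rm@[-2.5,0]+t,'post',Rm@[85,0]+t)
print('fence corner -y face',J(p2w(c,305,55,34)),'expect 20,-70', 'post tip',J(p2w(c,209,153,110)),p2w(c,209,153,110),'collar',J(p2w(c,238,137,46)),p2w(c,238,137,46))
W=[p2w(c,u,v,n) for u,v,n in [(274,158,0),(369,158,0)] for n in [202]]
print('block end',np.round(W,1))
"
```

```text
yaw 0.127 org [549.5 -49.2] res [[-1.0, 1.1], [1.5, 1.5], [-1.3, -0.8], [0.8, -1.8]]
nest [547.04555553 -49.50399977] post [633.83727855 -38.39333754]
fence corner -y face [ 19.1 -70.6] expect 20,-70 post tip [85.1  0.6] [633.88098727 -37.77059623 110.        ] collar [79.1 -3.5] [628.42095041 -42.61280891  46.        ]
block end [[577.3 -56.4 202. ]
 [535.7 -61.3 202. ]]
```

```bash
python3 -c "
from h import *
plan(542.8,-54,54,.125)"
```

```text
t 6.2 tcp [550.5  -2.1 205.9] j6 -0.17 shift [0.2532, 0.0679, 0.7596] turn [0.0001, -0.0, -0.0029]
```

Call:
step_arm --pt "-1 0.06 0.02 0 0 0 0" --pt "-1 0.15 0.04 0.03 0 0 -0.003" --pt "-1 0.22 0.06 0.1 0 0 -0.003" --pt "-1 0.253 0.068 0.25 0 0 -0.003" --pt "-1 0.253 0.068 0.42 0 0 -0.003" --pt "-1 0.253 0.068 0.56 0 0 -0.003" --pt "-1 0.253 0.068 0.66 0 0 -0.003" --pt "-1 0.253 0.068 0.72 0 0 -0.003" --pt "-1 0.253 0.068 0.75 0 0 -0.003" --pt "-1 0.253 0.068 0.76 0 0 -0.003"

```text
t: 7.2
tcp_pos: [543.2, -53.5, 53.9]
tcp_rot: [-2.357, 2.077, -0.0]
wrist_force: [0.1, 1.2, -0.0]
gripper_width: 44.7
gripper_force: 15.0
```

```bash
python3 -c "
from h import *
o=bot.observe();print(o['wrist_force'].round(1))
plan(542.8,-54,51.3,.125)
print(tool([.992,.125,0]),tool([-.125,.992,0]))"
```

```text
[ 0.1  1.2 -0. ]
t 7.2 tcp [543.2 -53.5  53.9] j6 -0.07 shift [0.0025, 0.0023, 0.0132] turn [-0.0, -0.0, 0.0004]
[ 0.    -0.005  0.   ] [-0.005 -0.    -0.   ]
```

Call:
step_arm --pt "-1 0 0 0.006 0 0 0" --pt "-1 0 0 0.012 0 0 0" --pt "-1 0 0 0.014 0 0 0" --pt "-1 0 0 0.014 0 0 0" --pt "-1 0 -0.005 0.014 0 0 0" --pt "-1 0 -0.01 0.014 0 0 0" --pt "-1 0 -0.015 0.014 0 0 0" --pt "-1 0 -0.02 0.014 0 0 0" --pt "-1 0 -0.025 0.014 0 0 0" --pt "-1 0 -0.03 0.014 0 0 0" --force 12

```text
t: 8.2
tcp_pos: [546.9, -52.6, 51.0]
tcp_rot: [2.355, -2.075, -0.005]
wrist_force: [-7.9, -0.5, 5.4]
gripper_width: 45.2
gripper_force: 12.0
```

Call:
step_arm --pt "-1 -0.005 0 0 0 0 0" --pt "-1 -0.01 0 0 0 0 0" --pt "-1 -0.015 0 0 0 0 0" --pt "-1 -0.02 0 0 0 0 0" --pt "-1 -0.025 0 0 0 0 0" --pt "-1 -0.03 0 0 0 0 0" --pt "-1 -0.03 0 0 0 0 0" --pt "-1 -0.03 0 0 0 0 0" --pt "-1 -0.03 0 0 0 0 0" --pt "-1 -0.03 0 0 0 0 0"

```text
t: 9.2
tcp_pos: [545.9, -50.1, 51.1]
tcp_rot: [2.351, -2.073, -0.002]
wrist_force: [-3.0, -14.8, 3.0]
gripper_width: 44.8
gripper_force: 12.0
```

Call:
step_arm --pt "-1 0 -0.005 0 0 0 0" --pt "-1 0 -0.01 0 0 0 0" --pt "-1 0 -0.015 0 0 0 0" --pt "-1 -0.01 -0.015 0 0 0 0" --pt "-1 -0.01 -0.015 0 0 0 0" --pt "-1 -0.01 -0.015 0 0 0 0" --pt "-1 -0.01 -0.015 0 0 0 0" --pt "-1 -0.01 -0.015 0 0 0 0" --pt "-1 -0.01 -0.015 0 0 0 0" --pt "-1 -0.01 -0.015 0 0 0 0"

```text
t: 10.2
tcp_pos: [545.8, -49.4, 51.1]
tcp_rot: [2.346, -2.071, -0.007]
wrist_force: [-10.3, -19.9, 7.9]
gripper_width: 44.7
gripper_force: 12.0
```

```bash
python3 -c "
from h import *
o=bot.observe();print(o['wrist_force'].round(1),o['wrist_torque'].round(2),o['tcp_pos'],o['gripper_width'])
r=R.from_rotvec(o['tcp_rot']).as_matrix();print('yaw y',np.arctan2(-r[1,1],-r[0,1]))
shot('top','t1')
a,c=load('t1');cv2.imwrite('pics/t1c.png',cv2.resize(a[135:240,280:400],None,fx=5,fy=5,interpolation=cv2.INTER_CUBIC)[:,:,::-1])
"
```

```text
[-10.3 -19.9   7.9] [-5.55  1.86 -0.07] [545.81689855 -49.35139231  51.14828811] 44.67491783576872
yaw y 0.1241414027378845
```

Call:
step_arm --pt "0.4 0 0 0 0 0 0" --pt "0.4 0 0 0 0 0 0" --pt "0.4 0 0 0 0 0 0" --pt "0.4 0 0 0 0 0 0" --pt "0.4 0.01 0.015 -0.02 0 0 0" --pt "0.4 0.01 0.015 -0.06 0 0 0" --pt "0.4 0.01 0.015 -0.15 0 0 0" --pt "0.4 0 0.015 -0.35 0 0 0" --pt "0.4 -0.1 0.015 -0.58 0 0 0" --pt "0.4 -0.3 0.015 -0.75 0 0 0"

```text
t: 11.25
tcp_pos: [542.8, 13.0, 203.6]
tcp_rot: [-2.351, 2.076, -0.007]
wrist_force: [1.7, 1.2, 0.0]
gripper_width: 60.9
gripper_force: 0.0
```

```bash
python3 -c "
from h import *
plan(550,45,205,.125)"
```

```text
t 11.25 tcp [542.8  13.  203.6] j6 -0.2 shift [-0.1542, -0.0557, -0.0067] turn [-0.0021, -0.0001, -0.0002]
```

Call:
step_arm --pt "0.4 -0.04 -0.05 0 -0.002 0 0" --pt "0.4 -0.04 -0.05 0 -0.002 0 0" --pt "0.4 -0.04 -0.05 0 -0.002 0 0" --pt "0.4 -0.04 -0.05 0 -0.002 0 0" --pt "0.4 -0.04 -0.05 0 -0.002 0 0" --pt "0.4 -0.04 -0.05 0 -0.002 0 0" --pt "0.4 -0.04 -0.05 0 -0.002 0 0" --pt "0.4 -0.04 -0.05 0 -0.002 0 0" --pt "0.4 -0.04 -0.05 0 -0.002 0 0" --pt "0.4 -0.04 -0.05 0 -0.002 0 0"

```text
t: 12.25
tcp_pos: [549.5, 22.3, 199.5]
tcp_rot: [2.354, -2.074, -0.006]
wrist_force: [1.0, -0.4, -0.6]
gripper_width: 60.8
gripper_force: 0.0
```

```bash
python3 -c "
from h import *
shot('wrist','w3')
a,c=load('w3');cv2.imwrite('pics/w3c.png',cv2.resize(a[0:260,170:490],None,fx=2.3,fy=2.3,interpolation=cv2.INTER_CUBIC)[:,:,::-1])
plan(499,348,205,1.46)"
```

```text
t 12.3 tcp [549.5  22.3 199.5] j6 -0.21 shift [-1.6472, 0.0454, -0.0274] turn [0.0017, 0.0013, -0.4245]
```

View pics/w3c.png

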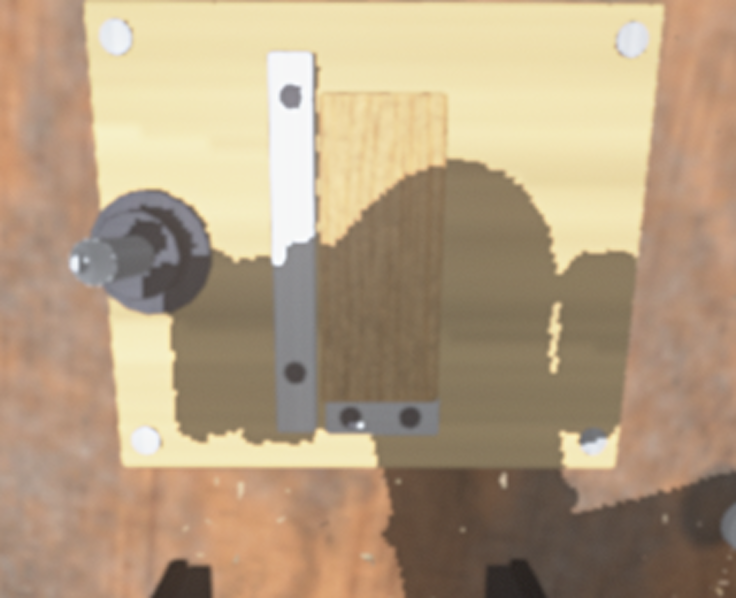

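```bash
python3 -c "
from h import *
a,c=load('w3')
f=lambda u,v,z:p2w(c,170+u/2.3,v/2.3,z)
W=[f(u,v,18) for u,v in [(84,2),(664,7),(617,467),(123,467)]]
th,t=fit([(105,-90),(-110,-90),(-110,90),(105,90)],W)
Rm=R.from_euler('z',th).as_matrix()[:2,:2]
J=lambda p:(Rm.T@(np.array(p[:2])-t)+[2.5,0]).round(1)
print('nest',Rm@[-2.5,0]+t,'post',Rm@[85,0]+t)
print('fence face',J(f(316,54,34)),J(f(318,430,34)),'far',J(f(268,54,34)),J(f(277,432,34)))
print('stop',J(f(438,402,34)),J(f(438,435,34)),J(f(325,435,34)))
W=[f(u,v,46) for u,v in [(319,93),(447,93),(438,401),(322,401)]]
print('block',[J(w).tolist() for w in W]);bt,b=fit([(22.5,-55),(-22.5,-55),(-22.5,55),(22.5,55)],W);print(J(b),bt-th)
p=f(75,263,110);print('tip',p,J(p));p=f(152,251,46);print('collar',p,J(p))
"
```

```text
yaw 0.124 org [549.9 -48.8] res [[-1.1, 0.8], [1.1, 1.9], [0.6, -1.4], [-0.7, -1.3]]
nest [547.37326017 -49.12408062] post [634.2008009  -38.29688475]
fence face [ 21.4 -69.3] [21.8 68.1] far [ 38.4 -69.3] [38.5 69. ]
stop [-26.5  56.4] [-27.   70.1] [19.  70.2]
block [[20.1, -55.0], [-24.2, -55.1], [-25.0, 53.4], [19.8, 53.5]]
yaw 0.129 org [545.2 -50.2] res [[-0.4, 0.7], [0.3, 0.8], [0.2, -0.7], [-0.0, -0.8]]
[-2.3 -0.8] 0.004626909022100598
tip [635.73374418 -38.99266822 110.        ] [88.9 -0.9]
collar [628.38953605 -41.22208785  46.        ] [81.4 -2.2]
```

```bash
python3 -c "
from h import *
plan(495.7,-55.6,39,.124)"
```

```text
t 12.3 tcp [549.5  22.3 199.5] j6 -0.21 shift [0.3526, 0.3112, 0.8042] turn [0.002, 0.0, 0.0008]
```

Call:
step_arm --pt "-1 0.1 0.1 0 0.002 0 0" --pt "-1 0.2 0.2 0.1 0.002 0 0" --pt "-1 0.3 0.28 0.3 0.002 0 0" --pt "-1 0.353 0.311 0.5 0.002 0 0" --pt "-1 0.353 0.311 0.65 0.002 0 0" --pt "-1 0.353 0.311 0.75 0.002 0 0" --pt "-1 0.353 0.311 0.805 0.002 0 0" --pt "-1 0.353 0.311 0.805 0.002 0 0" --pt "-1 0.353 0.311 0.805 0.002 0 0" --pt "-1 0.353 0.311 0.805 0.002 0 0"

```text
t: 13.3
tcp_pos: [496.8, -55.4, 40.1]
tcp_rot: [-2.356, 2.075, -0.003]
wrist_force: [0.3, 1.0, -0.2]
gripper_width: 1.1
gripper_force: 0.0
```

Call:
step_arm --pt "-1 0 -0.01 0 0 0 0" --pt "-1 0 -0.02 0 0 0 0" --pt "-1 0 -0.03 0 0 0 0" --pt "-1 0 -0.04 0 0 0 0" --pt "-1 0 -0.045 0 0 0 0" --pt "-1 0 -0.05 0 0 0 0" --pt "-1 0 -0.055 0 0 0 0" --pt "-1 0 -0.06 0 0 0 0" --pt "-1 0 -0.065 0 0 0 0" --pt "-1 0 -0.07 0 0 0 0"

```text
t: 14.3
tcp_pos: [509.7, -53.9, 38.8]
tcp_rot: [2.357, -2.077, -0.0]
wrist_force: [0.4, 0.2, 0.6]
gripper_width: 0.8
gripper_force: 0.0
```

Call:
step_arm --pt "-1 0 -0.004 0 0 0 0" --pt "-1 0 -0.008 0 0 0 0" --pt "-1 0 -0.012 0 0 0 0" --pt "-1 0 -0.016 0 0 0 0" --pt "-1 0 -0.02 0 0 0 0" --pt "-1 0 -0.024 0 0 0 0" --pt "-1 0 -0.028 0 0 0 0" --pt "-1 0 -0.03 0 0 0 0" --pt "-1 0 -0.03 0 0 0 0" --pt "-1 0 -0.03 0 0 0 0"

```text
t: 15.3
tcp_pos: [515.6, -53.2, 38.8]
tcp_rot: [2.357, -2.077, -0.0]
wrist_force: [0.6, -0.5, 0.1]
gripper_width: 0.3
gripper_force: 0.2
```

Call:
step_arm --pt "-1 0 -0.004 0 0 0 0" --pt "-1 0 -0.008 0 0 0 0" --pt "-1 0 -0.012 0 0 0 0" --pt "-1 0 -0.016 0 0 0 0" --pt "-1 0 -0.02 0 0 0 0" --pt "-1 0 -0.02 0 0 0 0" --pt "-1 0 -0.02 0 0 0 0" --pt "-1 0 -0.02 0 0 0 0" --pt "-1 0 -0.02 0 0 0 0" --pt "-1 0 -0.02 0 0 0 0"

```text
t: 16.3
tcp_pos: [516.7, -53.0, 38.7]
tcp_rot: [2.353, -2.074, -0.006]
wrist_force: [-6.8, 1.9, 6.7]
gripper_width: 0.6
gripper_force: 4.1
```

Call:
step_arm --pt "-1 0 -0.005 0 0 0 0" --pt "-1 0 -0.01 0 0 0 0" --pt "-1 0 -0.015 0 0 0 0" --pt "-1 0 -0.015 0 0 0 0" --pt "-1 0 0 0 0 0 0" --pt "-1 0 0.03 0 0 0 0" --pt "-1 0 0.08 0 0 0 0" --pt "-1 0 0.15 -0.1 0 0 0" --pt "-1 -0.05 0.15 -0.25 0 0 0" --pt "-1 -0.15 0.15 -0.45 0 0 0"

```text
t: 17.3
tcp_pos: [484.6, -27.3, 128.4]
tcp_rot: [2.353, -2.077, -0.003]
wrist_force: [0.5, 0.5, 0.1]
gripper_width: 0.4
gripper_force: 0.0
```

```bash
python3 -c "
from h import *
shot('top','t2')
a,c=load('t2');cv2.imwrite('pics/t2c.png',cv2.resize(a[145:235,290:375],None,fx=6,fy=6,interpolation=cv2.INTER_CUBIC)[:,:,::-1])
plan(549.5,22,200,.124)
plan(430,348,200,1.46)"
```

```text
t 17.35 tcp [489.7 -24.6 136.2] j6 -0.16 shift [-0.1924, -0.3307, -0.315] turn [-0.0041, -0.0001, 0.0016]
t 17.35 tcp [489.7 -24.6 136.2] j6 -0.16 shift [-1.8857, 0.0519, -0.3203] turn [-0.0034, -0.0028, -0.4236]
```

Call:
step_arm --pt "-0.3 -0.2 0 -0.1 -0.003 0 -0.04" --pt "-0.3 -0.4 0 -0.2 -0.003 0 -0.09" --pt "-0.3 -0.6 0.01 -0.3 -0.003 0 -0.14" --pt "-0.3 -0.8 0.02 -0.32 -0.003 0 -0.18" --pt "-0.3 -0.95 0.02 -0.32 -0.003 0 -0.22" --pt "-0.3 -1 0.03 -0.32 -0.003 0 -0.26" --pt "-0.3 -1 0.03 -0.32 -0.003 0 -0.3" --pt "-0.3 -1 0.03 -0.32 -0.003 -0.001 -0.34" --pt "-0.3 -1 0.03 -0.32 -0.003 -0.002 -0.38" --pt "-0.3 -1 0.03 -0.32 -0.003 -0.003 -0.42"

```text
t: 18.35
tcp_pos: [454.9, 171.2, 192.7]
tcp_rot: [-3.136, 0.187, 0.018]
wrist_force: [-1.0, -0.4, -0.3]
gripper_width: 30.5
gripper_force: 0.0
```

```bash
python3 -c "
from h import *
plan(435,348,200,1.46)"
```

```text
t 18.35 tcp [454.9 171.2 192.7] j6 0.77 shift [-0.2046, -0.8661, -0.0348] turn [0.0001, 0.0036, -0.0027]
```

Call:
step_arm --pt "-0.3 -0.05 -0.22 -0.035 0 0.004 -0.003" --pt "-0.3 -0.1 -0.44 -0.035 0 0.004 -0.003" --pt "-0.3 -0.15 -0.65 -0.035 0 0.004 -0.003" --pt "-0.3 -0.2 -0.8 -0.035 0 0.004 -0.003" --pt "-0.3 -0.205 -0.866 -0.035 0 0.004 -0.003" --pt "-0.3 -0.205 -0.866 -0.035 0 0.004 -0.003" --pt "-0.3 -0.205 -0.866 -0.035 0 0.004 -0.003" --pt "-0.3 -0.205 -0.866 -0.035 0 0.004 -0.003" --pt "-0.3 -0.205 -0.866 -0.035 0 0.004 -0.003" --pt "-0.3 -0.205 -0.866 -0.035 0 0.004 -0.003"

```text
t: 19.35
tcp_pos: [436.1, 347.1, 200.3]
tcp_rot: [3.135, -0.183, 0.001]
wrist_force: [0.5, 0.2, -0.1]
gripper_width: 30.3
gripper_force: 0.0
```

```bash
python3 -c "
from h import *
shot('wrist','w4')
plan(499,348.5,100,1.46)"
```

```text
t 19.4 tcp [436.  347.3 200.3] j6 0.49 shift [0.3118, -0.0433, 0.5016] turn [0.0004, -0.0001, -0.0018]
```

View pics/w4.png

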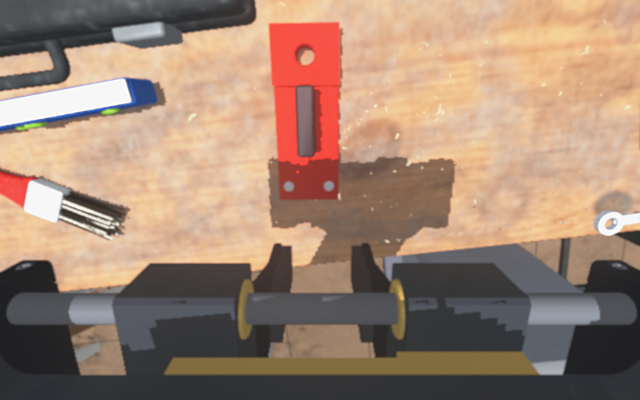

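```bash
python3 -c "
from h import *
a,c=load('w4')
P=[(269,24,24),(340,23,24),(279.5,199.5,12),(338.5,199.5,12),(305,55,24)]
W=[p2w(c,*p) for p in P];print(np.round(W,1).tolist())
th,t=fit([(80,30),(80,-30),(-80,30),(-80,-30),(55,0)],W)
W=[p2w(c,u,v,54) for u,v in [(298,86),(313,86),(298,156),(314,156)]];print(np.round(W,1))
plan(t[0],t[1],100,th+np.pi/2)
"
```

```text
[[580.8, 373.3, 24.0], [574.6, 313.7, 24.0], [423.7, 389.8, 12.0], [416.8, 330.5, 12.0], [553.3, 346.2, 24.0]]
yaw -0.105 org [498.9 351.8] res [[-0.8, 0.0], [-0.7, 0.1], [1.2, -0.3], [0.6, 0.0], [-0.3, 0.2]]
[[527.7 354.   54. ]
 [526.3 342.   54. ]
 [471.7 361.6  54. ]
 [470.2 348.1  54. ]]
t 19.4 tcp [436.  347.3 200.3] j6 0.49 shift [0.3093, -0.0599, 0.5016] turn [0.0004, -0.0001, -0.0035]
```

```bash
python3 -c "
from h import *
plan(498.9,351.8,31.5,-.105+np.pi/2)
"
```

```text
t 19.4 tcp [436.  347.3 200.3] j6 0.49 shift [0.3092, -0.0601, 0.8441] turn [0.0004, -0.0001, -0.0036]
```

Call:
step_arm --pt "-0.1 0.1 -0.02 0.1 0 0 -0.0036" --pt "-0.1 0.22 -0.04 0.25 0 0 -0.0036" --pt "-0.1 0.29 -0.06 0.42 0 0 -0.0036" --pt "-0.1 0.309 -0.06 0.58 0 0 -0.0036" --pt "-0.1 0.309 -0.06 0.71 0 0 -0.0036" --pt "-0.1 0.309 -0.06 0.8 0 0 -0.0036" --pt "-0.1 0.309 -0.06 0.844 0 0 -0.0036" --pt "-0.1 0.309 -0.06 0.844 0 0 -0.0036" --pt "-0.1 0.309 -0.06 0.844 0 0 -0.0036" --pt "-0.1 0.309 -0.06 0.844 0 0 -0.0036" --force 35

```text
t: 20.4
tcp_pos: [499.3, 353.2, 32.7]
tcp_rot: [-3.137, 0.163, -0.003]
wrist_force: [0.1, 0.4, -0.3]
gripper_width: 39.0
gripper_force: 0.0
```

Call:
step_arm --pt "-1 0 0 0 0 0 0" --pt "-1 0 0 0 0 0 0" --pt "-1 0 0 0 0 0 0" --pt "-1 0 0 0 0 0 0" --pt "-1 0 0 0 0 0 0" --pt "-1 0 0 0 0 0 0" --pt "-1 0 0 0 0 0 0" --pt "-1 0 0 -0.02 0 0 0" --pt "-1 0 0 -0.07 0 0 0" --pt "-1 0 0 -0.15 0 0 0"

```text
t: 21.4
tcp_pos: [497.4, 351.1, 60.1]
tcp_rot: [3.132, -0.164, -0.005]
wrist_force: [0.3, -0.3, -2.3]
gripper_width: 15.6
gripper_force: 35.0
```

```bash
python3 -c "
from h import *
o=bot.observe();print(o['wrist_force'],o['gripper_width'],R.from_rotvec(o['tcp_rot']).as_matrix().round(3))
Rm=R.from_euler('z',.124).as_matrix()[:2,:2]
print(np.array([547.3,-49.1])+Rm@[87.5-55,0])
plan(530,-45,170,.124+np.pi/2)
"
```

```text
[ 0.2862127  -0.3218003  -2.26667073] 15.576997947595915 [[ 0.995 -0.105 -0.003]
 [-0.105 -0.995 -0.005]
 [-0.003  0.005 -1.   ]]
[579.55045999 -45.08031961]
t 21.4 tcp [497.4 351.1  60.1] j6 0.59 shift [0.3676, 1.9557, -0.5402] turn [0.0016, 0.0011, -0.0728]
```

Call:
step_arm --pt "-1 0 0 -0.1 0 0 0" --pt "-1 0.02 0.02 -0.25 0 0 0" --pt "-1 0.05 0.08 -0.4 0 0 -0.005" --pt "-1 0.08 0.18 -0.5 0 0 -0.01" --pt "-1 0.1 0.32 -0.56 0.002 0.001 -0.015" --pt "-1 0.12 0.48 -0.57 0.002 0.001 -0.02" --pt "-1 0.14 0.64 -0.57 0.002 0.001 -0.03" --pt "-1 0.16 0.78 -0.57 0.002 0.001 -0.04" --pt "-1 0.18 0.89 -0.57 0.002 0.001 -0.05" --pt "-1 0.18 0.95 -0.57 0.002 0.001 -0.06"

```text
t: 22.4
tcp_pos: [513.8, 157.6, 175.5]
tcp_rot: [-3.135, -0.131, -0.003]
wrist_force: [0.6, 0.9, -3.4]
gripper_width: 15.7
gripper_force: 35.0
```

```bash
python3 -c "
from h import *
plan(530,-50,175,.124+np.pi/2)
"
```

```text
t 22.4 tcp [513.8 157.6 175.5] j6 1.06 shift [-0.0058, 1.0413, -0.0015] turn [-0.0012, -0.0006, -0.0129]
```

Call:
step_arm --pt "-1 0 0.06 0 -0.001 0 -0.003" --pt "-1 0 0.16 0 -0.001 0 -0.006" --pt "-1 0 0.3 0 -0.001 0 -0.01" --pt "-1 0 0.46 0 -0.001 0 -0.013" --pt "-1 0 0.62 0 -0.001 0 -0.013" --pt "-1 0 0.78 0 -0.001 0 -0.013" --pt "-1 0 0.9 0 -0.001 0 -0.013" --pt "-1 0 0.97 0 -0.001 0 -0.013" --pt "-1 0 1 0 -0.001 0 -0.013" --pt "-1 0 1 0 -0.001 0 -0.013"

```text
t: 23.4
tcp_pos: [531.5, -39.5, 174.5]
tcp_rot: [-3.134, -0.195, -0.005]
wrist_force: [0.4, -0.5, -3.6]
gripper_width: 15.8
gripper_force: 35.0
```

```bash
python3 -c "
from h import *
shot('wrist','w5')
plan(579.5,-45,175,.124+np.pi/2)
a,c=load('w5');print(w2p(c,[634.2,-38.3,110]),w2p(c,[634.2,-38.3,46]))
"
```

```text
t 23.45 tcp [531.5 -38.9 174.6] j6 1.47 shift [0.2344, 0.0601, -0.0013] turn [-0.0004, -0.0012, 0.0004]
[340.04238624  59.45304711] [335.62381644  68.74153436]
```

View pics/w5.png

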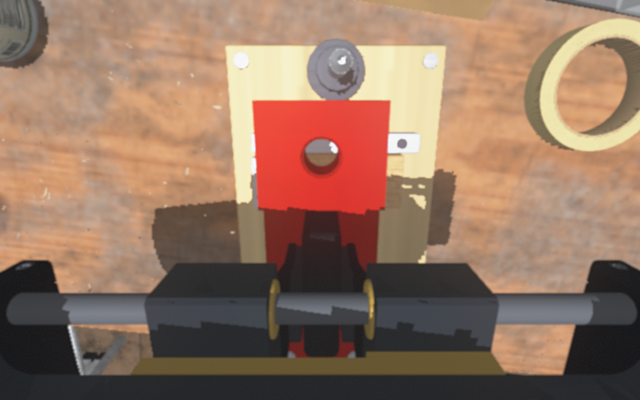

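```bash
python3 -c "
from h import *
a,c=load('w5');x=a.astype(int)
s=x[130:175,295:350];m=(s[...,0]-s[...,1]<70).astype('uint8')
n,l,st,ce=cv2.connectedComponentsWithStats(m);print(st.tolist(),ce+[295,130])
h=174.6-32.7+24
B=p2w(c,322,153.0,h);T=p2w(c,341,60,110);C=p2w(c,336,69,46-8);T2=p2w(c,340.5,63,98)
E=[p2w(c,254,100,h),p2w(c,389,101,h)];d=E[0]-E[1];print('hubyaw',np.arctan2(-d[0],d[1]),np.linalg.norm(d),np.mean(E,0))
tcp=np.array([531.5,-38.9]);Rm=R.from_euler('z',.124).as_matrix()[:2,:2]
print('bore',B,'rel jig axes',Rm.T@(B[:2]-tcp),'tip',T,T2,'collar',C)
"
```

```text
[[0, 0, 55, 45, 1736], [10, 9, 33, 28, 738], [14, 37, 1, 1, 1]] [[322.54320276 151.79781106]
 [320.7398374  152.45528455]
 [309.         167.        ]]
hubyaw 0.11750880905511826 58.542513324461375 [610.94497487 -30.56991012 165.9       ]
bore [588.37682987 -33.62246689 165.9       ] rel jig axes [57.09285915 -1.79765561] tip [633.98170045 -38.88180081 110.        ] [633.53998779 -39.29659807  98.        ] collar [634.70301535 -38.83989319  38.        ]
```

Call:
step_arm --pt "-1 0.03 0.01 0 0 0 0" --pt "-1 0.08 0.02 0 0 0 0" --pt "-1 0.14 0.04 0 0 -0.001 0" --pt "-1 0.19 0.05 0 0 -0.001 0" --pt "-1 0.22 0.058 0 0 -0.001 0" --pt "-1 0.226 0.058 0.03 0 -0.001 0" --pt "-1 0.226 0.058 0.05 0 -0.001 0" --pt "-1 0.226 0.058 0.05 0 -0.001 0" --pt "-1 0.226 0.058 0.05 0 -0.001 0" --pt "-1 0.226 0.058 0.05 0 -0.001 0"

```text
t: 24.45
tcp_pos: [577.7, -45.2, 165.1]
tcp_rot: [-3.134, -0.197, -0.001]
wrist_force: [1.1, 0.3, -2.8]
gripper_width: 15.8
gripper_force: 35.0
```

```bash
python3 -c "
from h import *
shot('wrist','w6')
plan(578,-45,150,.124+np.pi/2)
o=bot.observe();print(R.from_rotvec(o['tcp_rot']).as_matrix().round(4)[:,2])
a,c=load('w6');cv2.imwrite('pics/w6c.png',cv2.resize(a[100:220,240:400],None,fx=4.5,fy=4.5,interpolation=cv2.INTER_CUBIC)[:,:,::-1])
b=o['tcp_pos'];print('axis at tip',w2p(c,[634.0,-38.6,110]),w2p(c,[634.0,-38.6,46]))
"
```

```text
t 24.5 tcp [577.8 -45.2 165.2] j6 1.5 shift [0.0011, -0.0005, 0.0758] turn [-0.0004, -0.0004, 0.0004]
[ 0.0011  0.0013 -1.    ]
axis at tip [320.64100075 141.74377527] [320.80310736 131.46793769]
```

View pics/w6c.png

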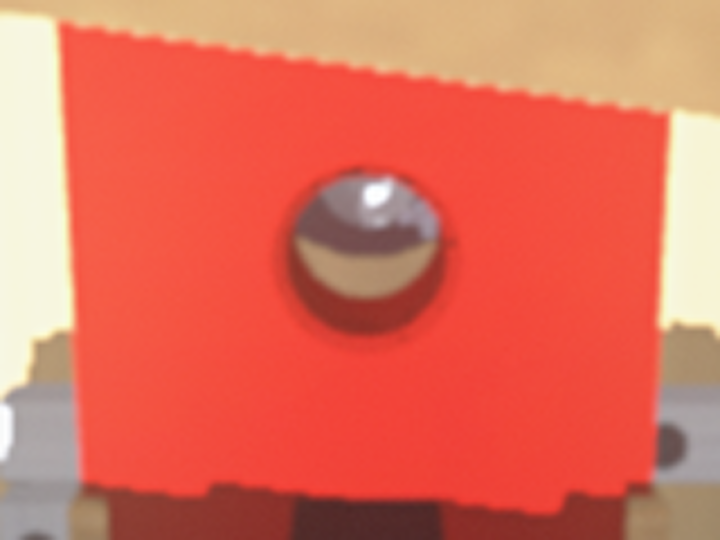

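```bash
python3 -c "
from h import *
_,c5=load('w5');_,c6=load('w6')
for c in(c5,c6):print('cam',(-c[1].T@c[2]).round(1),c[0][0,0])
for z in (100,120,140,150,160,170,180):
    print(z,[p2w(c5,u,(u-345)*.138,z)[:2].round(1).tolist() for u in(345,490)],[p2w(c6,u,103+(u-240)*.144,z)[:2].round(1).tolist() for u in(240,400)])
c=cal('top')
for z in(100,150,180):print(z,p2w(c,230,140,z).round(),p2w(c,357,140,z).round())
b=load('t2')[0];cv2.imwrite('pics/z.png',cv2.resize(b[20:200,200:380],None,fx=4,fy=4)[:,:,::-1][:600])
"
```

```text
cam [611.7 -30.4 322.5] 345.94919830206146
cam [658.3 -35.9 312.8] 345.94919830206146
100 [[666.7, -37.1], [667.0, -121.8]] [[649.3, 11.3], [648.1, -84.9]]
120 [[661.8, -36.5], [662.0, -113.5]] [[650.2, 6.9], [649.0, -80.3]]
140 [[656.8, -35.9], [657.0, -105.3]] [[651.0, 2.5], [650.0, -75.7]]
150 [[654.3, -35.6], [654.6, -101.2]] [[651.4, 0.2], [650.5, -73.4]]
160 [[651.9, -35.3], [652.1, -97.1]] [[651.9, -2.0], [651.0, -71.1]]
170 [[649.4, -35.0], [649.6, -93.0]] [[652.3, -4.2], [651.4, -68.8]]
180 [[646.9, -34.7], [647.1, -88.9]] [[652.7, -6.4], [651.9, -66.5]]
100 [675. 227. 100.] [ 671. -111.  100.]
150 [662. 217. 150.] [ 658. -104.  150.]
180 [655. 211. 180.] [ 651. -100.  180.]
```

```bash
python3 -c "
from h import *
_,c=load('w6');q=lambda u,v,z:p2w(c,240+(u+.5)/4.5-.5,100+(v+.5)/4.5-.5,z).round(1)
z0=165.1-32.7
print('bore top',q(367,251,z0+24),'bot',q(366,232,z0),'tip',q(377,192,110),'taper base',q(376,195,104))
"
```

```text
bore top [633.5 -39.  156.4] bot [631.9 -39.1 132.4] tip [633.9 -40.2 110. ] taper base [632.8 -40.3 104. ]
```

Call:
step_arm --pt "-1 0.002 0.004 0 0 0 0" --pt "-1 0.002 0.004 0.02 0 0 0" --pt "-1 0.002 0.004 0.04 0 0 0" --pt "-1 0.002 0.004 0.06 0 0 0" --pt "-1 0.002 0.004 0.08 0 0 0" --pt "-1 0.002 0.004 0.1 0 0 0" --pt "-1 0.002 0.004 0.12 0 0 0" --pt "-1 0.002 0.004 0.135 0 0 0" --pt "-1 0.002 0.004 0.135 0 0 0" --pt "-1 0.002 0.004 0.135 0 0 0"

```text
t: 25.5
tcp_pos: [578.4, -45.9, 137.8]
tcp_rot: [-3.134, -0.197, -0.001]
wrist_force: [0.2, -0.6, -3.7]
gripper_width: 16.1
gripper_force: 35.0
```

Call:
step_arm --pt "-1 0 0 0.01 0 0 0" --pt "-1 0 0 0.02 0 0 0" --pt "-1 0 0 0.03 0 0 0" --pt "-1 0 0 0.04 0 0 0" --pt "-1 0 0 0.05 0 0 0" --pt "-1 0 0 0.06 0 0 0" --pt "-1 0 0 0.06 0 0 0" --pt "-1 0 0 0.06 0 0 0" --pt "-1 0 0 0.06 0 0 0" --pt "-1 0 0 0.06 0 0 0"

```text
t: 26.5
tcp_pos: [578.5, -45.8, 125.9]
tcp_rot: [-3.134, -0.197, -0.002]
wrist_force: [1.2, -0.1, -4.7]
gripper_width: 15.4
gripper_force: 35.0
```

Call:
step_arm --pt "-1 0 0 0.02 0 0 0" --pt "-1 0 0 0.04 0 0 0" --pt "-1 0 0 0.06 0 0 0" --pt "-1 0 0 0.08 0 0 0" --pt "-1 0 0 0.1 0 0 0" --pt "-1 0 0 0.12 0 0 0" --pt "-1 0 0 0.14 0 0 0" --pt "-1 0 0 0.16 0 0 0" --pt "-1 0 0 0.18 0 0 0" --pt "-1 0 0 0.2 0 0 0"

```text
t: 27.5
tcp_pos: [578.5, -45.8, 85.6]
tcp_rot: [-3.134, -0.197, -0.002]
wrist_force: [1.6, 0.9, -2.7]
gripper_width: 15.6
gripper_force: 35.0
```

Call:
step_arm --pt "-1 0 0 0.006 0 0 0" --pt "-1 0 0 0.012 0 0 0" --pt "-1 0 0 0.018 0 0 0" --pt "-1 0 0 0.022 0 0 0" --pt "-1 0 0 0.026 0 0 0" --pt "-1 0 0 0.03 0 0 0" --pt "-1 0 0 0.034 0 0 0" --pt "-1 0 0 0.036 0 0 0" --pt "-1 0 0 0.036 0 0 0" --pt "-1 0 0 0.036 0 0 0"

```text
t: 28.5
tcp_pos: [578.5, -45.8, 78.6]
tcp_rot: [-3.134, -0.197, -0.001]
wrist_force: [2.8, 1.0, -2.9]
gripper_width: 15.5
gripper_force: 35.0
```

Call:
step_arm --pt "-1 0 0 0.003 0 0 0" --pt "-1 0 0 0.005 0 0 0" --pt "-1 0 0 0.008 0 0 0" --pt "-1 0 0 0.01 0 0 0" --pt "-1 0 0 0.01 0 0 0" --pt "-1 0 0 0.01 0 0 0" --pt "-1 0 0 0.01 0 0 0" --pt "-1 0 0 0.01 0 0 0" --pt "-1 0 0 0.01 0 0 0" --pt "-1 0 0 0.01 0 0 0"

```text
t: 29.5
tcp_pos: [578.5, -45.8, 77.6]
tcp_rot: [-3.134, -0.197, -0.002]
wrist_force: [-0.4, 2.7, 5.2]
gripper_width: 15.5
gripper_force: 35.0
```

Call:
step_arm --pt "-0.1 0 0 0 0 0 0" --pt "-0.1 0 0 0 0 0 0" --pt "-0.1 0 0 0 0 0 0" --pt "-0.1 0 0 0 0 0 0" --pt "-0.1 0 0 0 0 0 0" --pt "-0.1 0 0 -0.02 0 0 0" --pt "-0.1 0 0 -0.06 0 0 0" --pt "-0.1 0 0 -0.15 0 0 0" --pt "-0.1 -0.05 0 -0.3 0 0 0" --pt "-0.1 -0.15 0 -0.5 0 0 0"

```text
t: 30.5
tcp_pos: [548.3, -49.7, 176.7]
tcp_rot: [-3.135, -0.197, 0.003]
wrist_force: [0.4, 0.6, 0.5]
gripper_width: 39.5
gripper_force: 0.0
```

Call:
step_arm --pt "-0.1 -0.15 0 -0.1 0 0 0" --pt "-0.1 -0.35 0 -0.15 0 0 0" --pt "-0.1 -0.5 0 -0.15 0 0 0" --pt "-0.1 -0.5 0 -0.15 0 0 0" --pt "-0.1 -0.5 0 -0.15 0 0 0" --pt "-0.1 -0.5 0 -0.15 0 0 0" --pt "-0.1 -0.5 0 -0.15 0 0 0" --pt "-0.1 -0.5 0 -0.15 0 0 0" --pt "-0.1 -0.5 0 -0.15 0 0 0" --pt "-0.1 -0.5 0 -0.15 0 0 0"

```text
t: 31.5
tcp_pos: [449.5, -62.2, 206.3]
tcp_rot: [-3.134, -0.197, 0.0]
wrist_force: [0.5, 0.6, 0.2]
gripper_width: 38.9
gripper_force: 0.0
```

```bash
python3 -c "
from h import *
shot('wrist','w7');a,c=load('w7')
o=bot.observe();print(o['tcp_pos'],o['wrist_force'])
cv2.imwrite('pics/w7c.png',cv2.resize(a[0:260,150:500],None,fx=2.25,fy=2.25,interpolation=cv2.INTER_CUBIC)[:,:,::-1])
"
```

```text
[449.45438424 -62.18827966 206.31953155] [0.15159539 0.5810179  0.13553731]
```

View pics/w7c.png

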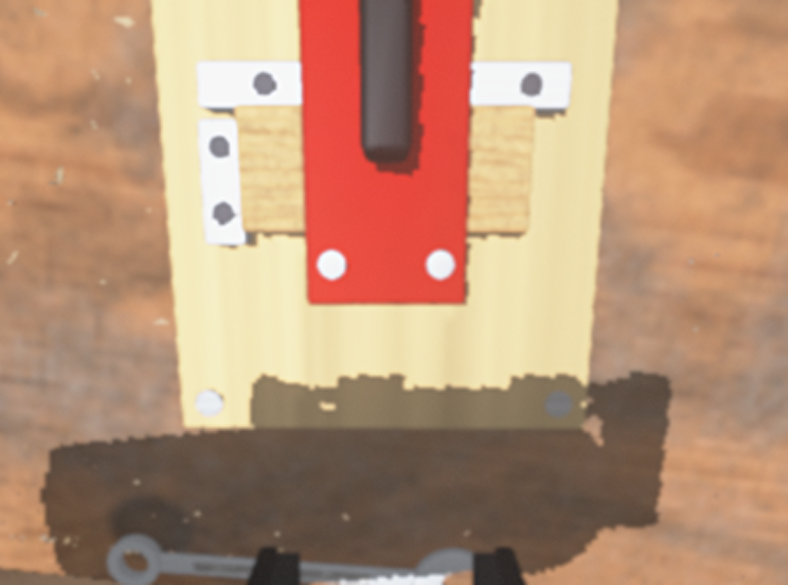

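```bash
python3 -c "
from h import *
_,c=load('w7');f=lambda u,v,z:p2w(c,150+(u+.5)/2.25-.5,(v+.5)/2.25-.5,z)
Rm=R.from_euler('z',.124).as_matrix()[:2,:2]
J=lambda p:(Rm.T@(p[:2]-[547.3,-49.1])).round(1)
print('fence front',J(f(220,107,34)),J(f(550,107,34)),'block far',J(f(240,107,46)),J(f(532,107,46)),'near',J(f(245,233,46)),J(f(525,233,46)),'stop R',J(f(243,235,34)),'arm end',J(f(309,302,58)),J(f(465,302,58)))
"
```

```text
fence front [23.1 61. ] [ 23.3 -63.5] block far [21.6 51.4] [ 21.7 -54.6] near [-22.3  51.9] [-22.2 -54.4] stop R [-23.3  54.8] arm end [-46.9  27.1] [-46.8 -31.3]
```

```bash
python3 -c "
from plant import bot
print(bot.sign_off())"
```

```text
the job is handed in; nothing more can be done
None
```

The job is handed in at about 31.6 s: the block is pushed home against the fence and end stop, and the plate sits squarely over the post on collar and block. Contact was confirmed by force. In the last picture the block centre is about 1 mm short of nest in x and y, within the 2.5 mm allowed. No verdict was returned.

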